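# Sift seized rollers out of the exhibit tray with a wire scoop

## Robot

A 6-joint arm with a two-finger parallel gripper is mounted at the origin on the work surface. World frame = base frame: x ahead of the robot, y to its left, z up, the work surface at z = 0. Lengths are in m, angles in rad, forces in N, time in s.
With the tool pointing down it reaches from about 0.35 to 0.775 m from the base axis. Payload 5.5 kg.
Tool frame: the origin (TCP) lies midway between the tips of the shut fingers; the grasp point (between the pads) lies grasp_offset behind it (grasp_offset is the distance from the TCP to the grasp point, in m); z points along the fingers, y is the line along which they close (so a half turn about z gives the same grasp; the last joint's range is limited). The gripper opens to 85 mm and grips with 20 to 120 N. Pads are 22 mm wide; open, the fingers measure 114 mm over their backs; the gripper's body (76 mm by 85 mm) begins 54 mm behind the grasp point. The pads swing forward as they close: fully open they stand 13 mm farther back than shut.
Start: joints at [-1.341, 0.313, 0.046, 1.304, 0, 1.431], TCP at [0.208, -0.536, 0.211] pointing down, gripper open.
Joint ranges: [-2.76, 2.76], [-0.86, 1.69], [-1.03, 1.26], [-2.2, 2.34], [-1.47, 1.5], [-3.14, 3.14]. Speed limits (rad/s): [2.57, 2.57, 3.14, 3.14, 3.14, 3.14].

## Interface

Orientations are given as a unit quaternion [w, x, y, z].
In Python, from workcell import * gives the robot as it stands.
- The arm moves only by the tool step_arm, never from a script. Its argument "deltas" is a list of rows, each a list of 7 numbers: the shift along the world's x, y, z in mm, then the turn, a rotation vector about the world's x, y, z in degrees, then the gripper's target within -1 to 1 (fully open at 1, half-way at 0, shut at -1). A call has 1 to 5 rows; each row shifts and turns the commanded pose from where the row before left it; what a row does not reach is not made up. A row lasts 1/10 s, in which the tool goes at most 50 mm and 8.59 degrees, less where a joint would pass 70% of its speed; a pose out of reach is approached as far as the arm can. A call is refused whole if a number of a shift passes 50 or a number of a turn 8.59, either way. A call with a gripper value outside its range is refused whole. The fingers move at their own pace and stop on an object; "newtons" is the grip in N (left out, the last holds). Time passes only in rows, so rows that do not move let the fingers close. It gives the time, the measured TCP pose, the force, the opening and the grip force at its end, in the units of the state.
- get_state(): the state, without advancing time (a new reading comes with each control period).
- read_camera(name): name is "side" or "top" or "wrist"; returns a dict with "image" (400x640x3 uint8, red, green, blue), "z_map" (400x640 float32, m along the optical axis (not along the pixel's ray), 0 where there is no reading), "K" (3x3 intrinsics, pixels), "dist_coeffs" ([k1, k2, p1, p2, k3] as OpenCV has them; the pictures are not rectified), "world_from_camera" (4x4, takes a point from camera to world coordinates). Camera axes: x right, y down, z forward; pixel columns grow to the right and rows downward; lengths in m; the calibration is good to about 2 mm. A picture is of the moment at which its call begins.
- hand_in(): hands the job in; it is judged then, once.
The state is a dict: "clock": time; "joint_pos": joint angles; "qvel": joint speeds; "tau": joint torques, N m; "tcp_pos": TCP position; "orientation": TCP orientation; "wrist_force": force on the tool from outside, world axes, zero at the start; "ft_torque": the same for the moment, N m; "finger_gap": finger opening in m; "grip_force": force on a finger pad.
Only numpy, scipy, OpenCV 4.12 (cv2) and the standard library are available. Lean on these libraries where they do the work, as an engineer would, in place of code of your own. Each camera call takes 0.05 s, during which the arm holds its last target. There are 200 camera calls.

## Task

Use the wire scoop to lift both black rollers out of the long aluminium exhibit tray, letting the broken chips drop back through its slots, and tip the rollers into the white tray; the rollers are to be checked for prints, so never touch them with the gripper itself. All six chips stay behind in the exhibit tray. Then stand the scoop upright back on the black mat and let go, leaving the loupe, mouse and stamp where they are.

Things in the scene. Friction and masses are not known exactly. Their poses are not given: they have to be found in the camera images.
- exhibit_tray: fixed open aluminium tray with rollers and chips. Origin under it; floor 4 mm over the desk, flat from x=-140 to +155 mm, 140 mm wide (y +-70). At its near end (-x, toward the robot) the wall leans outward, 65 degrees steep, rising 70 mm from x=-140 at the floor to x=-173; the other three walls are upright, 4 mm thick, 54 mm high over the desk
- clean_tray: fixed plain white plastic tray, empty. Origin under its centre; inner 200 mm (x) by 150 mm (y), floor 4 mm thick, walls 4 mm thick and 34 mm high over the desk
- mat: fixed black mat with a green edge, 300 mm (x) by 166 mm (y), 3 mm thick, where the scoop stands. Origin at its centre on the desk
- scoop_grip (a point): centre of the wire scoop's upright wooden handle, a block 22 (x) by 56 (y) by 60 mm (z) over the scoop's rear, 100 mm above its underside; pinch it from above across its 22 mm. -x points to the open nose, z up (scoop level). Nose wire: 95 mm toward -x, 98 mm below this point. Rollers lying across the bed roll freely: they stay in with the nose tilted up, roll out over it when tilted down
- scoop: the same steel wire scoop (about 220 g), same axes; origin on its underside, 40 mm toward -x and 100 mm below the handle's centre. Bed of 4 mm wires along x from the nose x=-57 mm to the rear x=+54 mm, where they rise to a rear rim 44 mm high; 127 mm wide (y +-64); the open slots between the wires are 20 mm wide
- roller_a: rubber-covered feed roller, a black cylinder 90 mm long and 36 mm in diameter (about 90 g, free to roll). Origin at its centre; its y axis is the cylinder's axis (x and z turn as it rolls). It lies across the exhibit tray, its centre 18 mm above the tray floor; it must not be touched by the gripper's fingers
- roller_b: the second, equal roller. Rubber-covered feed roller, a black cylinder 90 mm long and 36 mm in diameter (about 90 g, free to roll). Origin at its centre; its y axis is the cylinder's axis (x and z turn as it rolls). It lies across the exhibit tray, its centre 18 mm above the tray floor; it must not be touched by the gripper's fingers
- chip0: one of six broken black plastic chips, a flat lump 16 mm across and 10 mm thick (12 g), lying loose in the exhibit tray; fits through the scoop's slots. Origin at the centre of its underside
- chip1: one of six broken black plastic chips, a flat lump 16 mm across and 10 mm thick (12 g), lying loose in the exhibit tray; fits through the scoop's slots. Origin at the centre of its underside
- chip2: one of six broken black plastic chips, a flat lump 16 mm across and 10 mm thick (12 g), lying loose in the exhibit tray; fits through the scoop's slots. Origin at the centre of its underside
- chip3: one of six broken black plastic chips, a flat lump 16 mm across and 10 mm thick (12 g), lying loose in the exhibit tray; fits through the scoop's slots. Origin at the centre of its underside
- chip4: one of six broken black plastic chips, a flat lump 16 mm across and 10 mm thick (12 g), lying loose in the exhibit tray; fits through the scoop's slots. Origin at the centre of its underside
- chip5: one of six broken black plastic chips, a flat lump 16 mm across and 10 mm thick (12 g), lying loose in the exhibit tray; fits through the scoop's slots. Origin at the centre of its underside
- loupe: bystander: black examination loupe, upright cylinder 48 mm across, 62 mm tall. Origin under its centre
- mouse: bystander: black computer mouse, 104 x 60 x 32 mm. Origin under its centre
- stamp: bystander: wooden hand stamp, foot 62 x 30 mm, 72 mm tall. Origin under its centre
Not all that is in view belongs to the job. Several things have the shape of the scoop; the one meant has the colours described above. Leave any purple look-alike of the roller_b alone.

How it is judged:
By the outcome, as a careful person would: the job done as asked, in the order asked, and still so for the second after the job is handed in, with the robot touching nothing.
It also fails if it takes over 72 s, if anything falls off the work surface, if the arm or the gripper's body presses on something with over 40 N, if the wrist force passes 120 N, or if a joint passes its speed limit or range.

## Working session

There is one attempt and no reset: what is moved stays moved. The work goes in short steps, Python scripts to look and compute and a tool call to move; the robot and the scene stay as the last step left them, time stands still between calls to the robot, and variables do not carry over. Pictures are saved under pics/ and viewed, at most 10 in all, crops included, and the job is handed in when it is done.

Besides the shell and the picture viewer there is one more tool, called after "Emit:" in YAML: its name, and indented under it one key for each argument. step_arm: Moves the arm, as the interface text tells. Its arguments: {"type":"object","properties":{"deltas":{"type":"array","items":{"type":"array","items":{"type":"number"}}},"newtons":{"type":"number"}},"required":["deltas"]}

```bash
mkdir -p pics; cat > h.py <<'E'
from workcell import *
import numpy as np, cv2
def cam(n):
    c=read_camera(n); return c
def save(c,f): cv2.imwrite('pics/'+f,c['image'][:,:,::-1])
def cloud(c):
    h,w=c['z_map'].shape
    u,v=np.meshgrid(np.arange(w),np.arange(h))
    p=cv2.undistortPoints(np.stack([u,v],-1).reshape(-1,1,2).astype(np.float64),c['K'],c['dist_coeffs']).reshape(h,w,2)
    z=c['z_map']; P=np.dstack([p[...,0]*z,p[...,1]*z,z])
    T=c['world_from_camera']; W=P@T[:3,:3].T+T[:3,3]; W[z==0]=np.nan
    return W
E
python3 - <<'E'
from h import *
s=get_state(); print({k:(np.round(v,3)) for k,v in s.items()}, )
for n in ['top','side']:
    c=cam(n); save(c,n+'0.png'); W=cloud(c); np.savez(n+'0.npz',W=W,im=c['image'])
    print(n,c['world_from_camera'].round(3).tolist())
    if n=='top': 
        for v in range(20,400,40): print([tuple((W[v,u]*1000).round().tolist()) for u in range(40,640,120)])
import workcell; print([x for x in dir(workcell) if not x.startswith('__')])
E
```

```text
{'clock': np.float64(0.0), 'joint_pos': array([-1.341,  0.314,  0.045,  1.304,  0.   ,  1.431]), 'qvel': array([ 0.002, -0.001,  0.001,  0.001,  0.001, -0.001]), 'tau': array([ 0.0000e+00, -4.8063e+01,  2.9853e+01,  1.9000e-02,  0.0000e+00,
       -0.0000e+00]), 'tcp_pos': array([ 0.208, -0.536,  0.21 ]), 'orientation': array([-0.001,  0.983,  0.184, -0.   ]), 'wrist_force': array([ 0.875,  0.136, -0.603]), 'ft_torque': array([0.006, 0.023, 0.016]), 'grip_force': np.float64(0.0), 'finger_gap': np.float64(0.086)}
top [[-0.009, -0.992, 0.128, 0.417], [-1.0, 0.005, -0.031, -0.028], [0.03, -0.128, -0.991, 1.16], [0.0, 0.0, 0.0, 1.0]]
[(1553.0, 1337.0, -749.0), (1565.0, 737.0, -756.0), (1573.0, 117.0, -759.0), (1569.0, -513.0, -742.0), (1565.0, -1144.0, -728.0)]
[(1338.0, 1319.0, -748.0), (1348.0, 729.0, -760.0), (1351.0, 116.0, -756.0), (1353.0, -508.0, -754.0), (1353.0, -1139.0, -747.0)]
[(850.0, 782.0, -2.0), (850.0, 423.0, 3.0), (851.0, 58.0, 3.0), (854.0, -315.0, -2.0), (854.0, -694.0, -1.0)]
[(726.0, 771.0, 1.0), (726.0, 419.0, -1.0), (725.0, 58.0, 2.0), (725.0, -310.0, 2.0), (725.0
[... 180 characters left out ...]
54.0, 42.0), (480.0, -301.0, 1.0), (477.0, -666.0, -0.0)]
[(373.0, 744.0, -3.0), (369.0, 404.0, -4.0), (365.0, 56.0, -4.0), (362.0, -297.0, 2.0), (358.0, -659.0, -4.0)]
[(261.0, 733.0, 0.0), (275.0, 349.0, 132.0), (251.0, 56.0, -3.0), (247.0, -294.0, -3.0), (243.0, -648.0, -1.0)]
[(151.0, 726.0, -4.0), (146.0, 393.0, -1.0), (250.0, 22.0, 457.0), (135.0, -289.0, 2.0), (202.0, -486.0, 291.0)]
[(45.0, 717.0, -4.0), (38.0, 389.0, -2.0), (205.0, 18.0, 519.0), (284.0, -116.0, 764.0), (20.0, -631.0, -1.0)]
side [[-0.779, -0.397, 0.485, -0.042], [-0.627, 0.506, -0.592, 0.679], [-0.01, -0.766, -0.643, 0.874], [0.0, 0.0, 0.0, 1.0]]
['MotionError', 'get_state', 'grasp_offset', 'hand_in', 'read_camera']
```

View pics/top0.png

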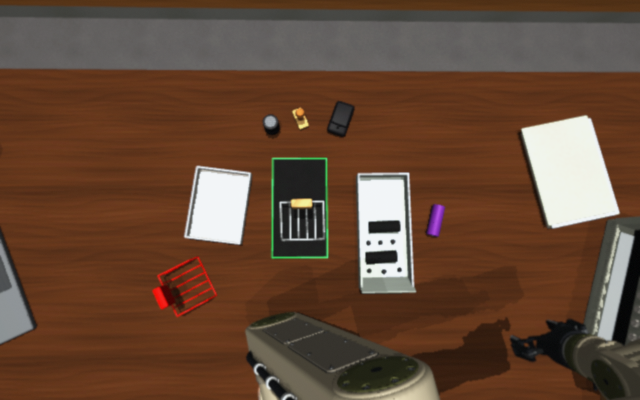

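View pics/side0.png

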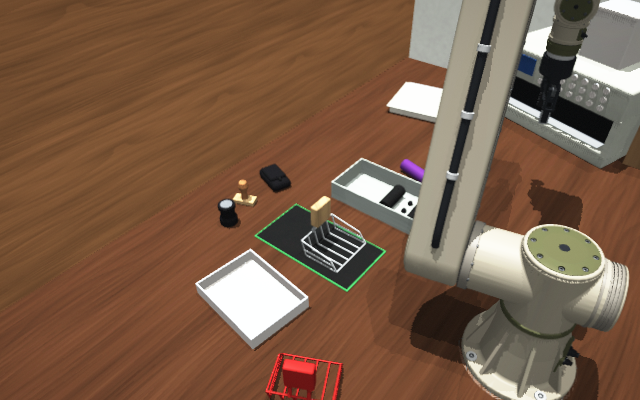

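Top view: wire scoop with wooden handle at (302,203) on the mat, nose toward the robot. Exhibit tray at about (385,232), with rollers at (384,227) and (381,257) and chips around (380,243) and (384,270). White tray at about (218,205). Red scoop and purple roller are decoys.

```bash
python3 - <<'E'
from h import *
d=np.load('top0.npz'); W=d['W']*1000; im=d['im'].astype(int)
def rep(n,m):
    k,l,st,ce=cv2.connectedComponentsWithStats(m.astype(np.uint8))
    for i in range(1,k):
        if st[i,4]<4: continue
        P=W[l==i]; 
        r=cv2.minAreaRect(P[:,:2].astype(np.float32))
        print(n,st[i].tolist(),'med',np.median(P,0).round().tolist(),'rect',np.round(r[0]).tolist(),np.round(r[1]).tolist(),round(r[2],1),'z',P[:,2].min().round(),P[:,2].max().round())
V,U=np.mgrid[:400,:640]
box=lambda a,b,c,e:(U>=a)&(U<=b)&(V>=c)&(V<=e)
R,G,B=im[...,0],im[...,1],im[...,2]
rep('handle',box(285,320,190,215)&(R>B+50)&(R>150))
rep('black',box(360,411,180,285)&(R+G+B<150))
rep('green',box(265,335,150,265)&(G>R+60))
rep('mouse etc',box(255,360,95,140)&(W[...,2]>12))
for n,bx in (('ctray',(180,258,160,250)),('etray',(352,420,168,300))):
    m=box(*bx)&(W[...,2]>(24 if n=='ctray' else 40))&(R>80)&(abs(R-B)<40); rep(n,m)
rep('ctrayfloor',box(180,258,160,250)&(R>200)&(B>200)&(W[...,2]<14))
rep('etrayfloor',box(352,420,168,300)&(R>200)&(B>200)&(W[...,2]<16))
rep('scoop',box(274,326,198,248)&(R>100)&(B>100))
print(grasp_offset)
cv2.imwrite('pics/crop.png',cv2.resize(d['im'][150:300,180:430,::-1].copy(),None,fx=3.2,fy=3.2,interpolation=cv2.INTER_CUBIC))
E
```

```text
handle [291, 199, 21, 8, 166] med [nan, nan, nan] rect [521.0, -8.0] [53.0, 19.0] 89.7 z nan nan
black [369, 221, 31, 11, 299] med [nan, nan, nan] rect [460.0, -246.0] [29.0, 86.0] 2.2 z nan nan
black [366, 251, 31, 13, 316] med [nan, nan, nan] rect [372.0, -235.0] [29.0, 86.0] 4.3 z nan nan
green [271, 158, 57, 101, 607] med [nan, nan, nan] rect [520.0, -2.0] [163.0, 304.0] 88.1 z nan nan
mouse etc [327, 101, 28, 35, 631] med [785.0, -125.0, 28.0] rect [789.0, -126.0] [60.0, 102.0] 70.9 z 12.0 37.0
mouse etc [292, 108, 16, 21, 173] med [785.0, -5.0, 19.0] rect [791.0, -3.0] [62.0, 29.0] 22.0 z 12.0 76.0
mouse etc [263, 114, 17, 20, 267] med [759.0, 80.0, 61.0] rect [764.0, 81.0] [45.0, 44.0] 80.8 z 13.0 66.0
ctray [185, 166, 66, 78, 483] med [531.0, 244.0, 32.0] rect [528.0, 234.0] [160.0, 208.0] 82.6 z 24.0 40.0
etray [358, 173, 58, 120, 1055] med [347.0, -250.0, 53.0] rect [446.0, -245.0] [336.0, 149.0] 0.2 z 40.0 77.0
ctrayfloor [190, 171, 59, 71, 3210] med [524.0, 236.0, 3.0] rect [526.0, 236.0] [144.0, 197.0] 82.8 z -4.0 13.0
etrayfloor [360, 180, 47, 98, 3221] med [489.0, -250.0, 3.0] rect [458.0, -249.0] [287.0, 133.0] 0.1 z -6.0 10.0
scoop [279, 199, 46, 39, 362] med [nan, nan, nan] rect [487.0, -8.0] [107.0, 135.0] 1.4 z nan nan
scoop [282, 209, 42, 32, 318] med [446.0, 0.0, 4.0] rect [468.0, -10.0] [120.0, 91.0] 89.5 z -3.0 12.0
scoop [314, 209, 2, 5, 8] med [508.0, -46.0, 5.0] rect [508.0, -46.0] [3.0, 13.0] 89.5 z 2.0 11.0
scoop [306, 210, 1, 5, 5] med [505.0, -20.0, 6.0] rect [505.0, -20.0] [0.0, 12.0] 90.0 z 4.0 10.0
scoop [306, 221, 2, 5, 9] med [472.0, -20.0, 7.0] rect [472.0, -22.0] [12.0, 3.0] 0.0 z 3.0 11.0
0.0187
```

View pics/crop.png

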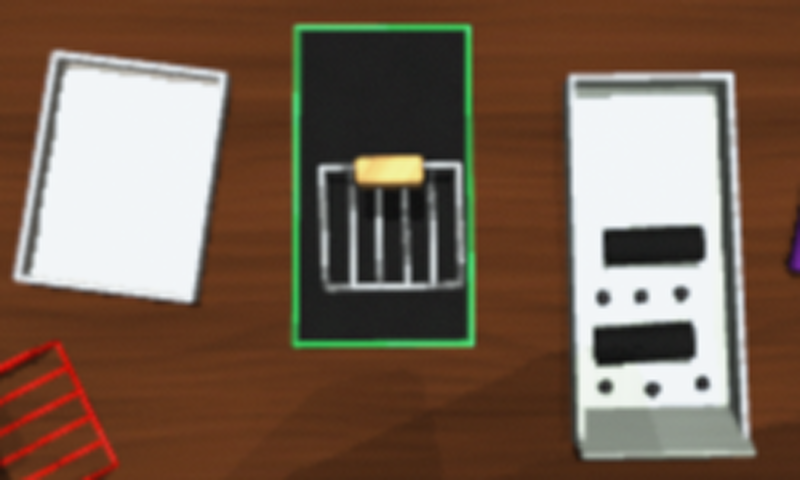

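Emit:
step_arm:
  deltas:
    - [21, 35, 0, 0, 0, 4.6, 1]
    - [21, 35, 0, 0, 0, 4.6, 1]
    - [21, 35, 0, 0, 0, 4.6, 1]
    - [21, 35, 0, 0, 0, 4.6, 1]
    - [21, 35, 0, 0, 0, 4.6, 1]
  newtons: 100

```text
clock: 0.6
tcp_pos: [0.3132, -0.3595, 0.2105]
orientation: [-0.0, 0.926, 0.377, 0.0]
wrist_force: [1.1, -0.3, 0.8]
finger_gap: 0.0853
grip_force: 0.0
```

Emit:
step_arm:
  deltas:
    - [21, 35, 0, 0, 0, 4.6, 1]
    - [21, 35, 0, 0, 0, 4.6, 1]
    - [21, 35, 0, 0, 0, 4.6, 1]
    - [21, 35, 0, 0, 0, 4.6, 1]
    - [21, 35, 0, 0, 0, 4.6, 1]

```text
clock: 1.1
tcp_pos: [0.4182, -0.1845, 0.2107]
orientation: [-0.0, 0.832, 0.555, -0.0]
wrist_force: [0.9, -0.8, -0.6]
finger_gap: 0.0853
grip_force: 0.0
```

Emit:
step_arm:
  deltas:
    - [21, 35, 0, 0, 0, 4.6, 1]
    - [21, 35, 0, 0, 0, 4.6, 1]
    - [21, 35, 0, 0, 0, 4.6, 1]
    - [21, 35, 0, 0, 0, 4.6, 1]
    - [21, 35, 0, 0, 0, 4.6, 1]

```text
clock: 1.6
tcp_pos: [0.5232, -0.0095, 0.2106]
orientation: [-0.0, 0.705, 0.709, -0.0]
wrist_force: [0.5, -1.4, 1.2]
finger_gap: 0.0856
grip_force: 0.0
```

```bash
cat >> h.py <<'E'
from scipy.spatial.transform import Rotation as Ro
def st():
    s=get_state(); w,x,y,z=s['orientation']; R=Ro.from_quat([x,y,z,w]).as_matrix()
    print('t%.1f'%s['clock'],'tcp',(s['tcp_pos']*1000).round(1),'y',R[:,1].round(3),'z',R[:,2].round(3),'q',s['joint_pos'].round(2),'F',s['wrist_force'].round(1),'gap',round(s['finger_gap']*1000,1),round(float(s['grip_force']),1)); return s
E
python3 - <<'E'
from h import *
st(); c=cam('wrist'); save(c,'w1.png'); W=cloud(c)*1000
im=c['image'].astype(int); m=(W[...,2]>115)&(W[...,2]<145)&(abs(W[...,0]-521)<60)&(abs(W[...,1]+8)<60)
P=W[m]; print(len(P), cv2.minAreaRect(P[:,:2].astype(np.float32)) if len(P) else 0)
E
```

```text
t1.6 tcp [523.2  -9.5 210.6] y [ 1.     0.007 -0.   ] z [-0. -0. -1.] q [-0.17  0.21 -0.09  1.27 -0.    1.39] F [ 0.5 -1.4  1.2] gap 85.6 0.0
2294 ((520.034912109375, -7.172151565551758), (21.74057388305664, 56.153175354003906), 0.46891751885414124)
```

View pics/w1.png

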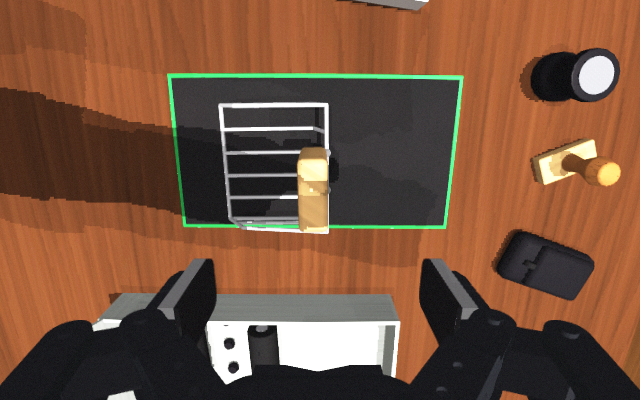

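The wrist view shows the handle at (313,188), between the fingers. I'll descend and grip.

Emit:
step_arm:
  deltas:
    - [-3, 2, -40, 0, 0, 0, 1]
    - [0, 0, -40, 0, 0, 0, 1]
    - [0, 0, -30, 0, 0, 0, 1]
    - [0, 0, -17, 0, 0, 0, 1]
    - [0, 0, 0, 0, 0, 0, -1]

```text
clock: 2.15
tcp_pos: [0.5169, -0.0088, 0.0808]
orientation: [-0.003, 0.706, 0.708, -0.002]
wrist_force: [-0.4, 0.5, 0.0]
finger_gap: 0.0729
grip_force: 0.0
```

Emit:
step_arm:
  deltas:
    - [0, 0, 0, 0, 0, 0, -1]
    - [0, 0, 0, 0, 0, 0, -1]
    - [0, 0, 0, 0, 0, 0, -1]
    - [0, 0, 0, 0, 0, 0, -1]
    - [0, 0, 0, 0, 0, 0, -1]

```text
clock: 2.65
tcp_pos: [0.5211, -0.0095, 0.0855]
orientation: [0.001, 0.706, 0.708, 0.001]
wrist_force: [-0.9, -0.4, 6.9]
finger_gap: 0.0205
grip_force: 98.2
```

Emit:
step_arm:
  deltas:
    - [0, 0, 10, 0, 0, 0, -1]
    - [0, 0, 30, 0, 0, 0, -1]
    - [0, 0, 40, 0, 0, 0, -1]
    - [0, 0, 40, 0, 0, 0, -1]
    - [0, 0, 0, 0, 0, 0, -1]

```text
clock: 3.15
tcp_pos: [0.5229, -0.0097, 0.2101]
orientation: [0.004, 0.706, 0.708, 0.003]
wrist_force: [1.1, 0.2, -1.3]
finger_gap: 0.0203
grip_force: 98.4
```

Emit:
step_arm:
  deltas:
    - [10, -40, 0, 0, 0, 0, -1]
    - [10, -40, 0, 0, 0, 0, -1]
    - [10, -40, 0, 0, 0, 0, -1]
    - [10, -40, 0, 0, 0, 0, -1]
    - [10, -40, 0, 0, 0, 0, -1]

```text
clock: 3.65
tcp_pos: [0.5695, -0.2104, 0.2032]
orientation: [-0.001, 0.706, 0.708, -0.0]
wrist_force: [-0.2, 0.9, -1.8]
finger_gap: 0.0201
grip_force: 98.3
```

Emit:
step_arm:
  deltas:
    - [10, -36, 0, 0, 0, 0, -1]
    - [0, 0, 0, 0, 0, 0, -1]
    - [0, 0, 0, 0, 0, 0, -1]

```text
clock: 3.95
tcp_pos: [0.5791, -0.2457, 0.2025]
orientation: [-0.001, 0.707, 0.708, -0.0]
wrist_force: [-0.2, -0.9, -1.2]
finger_gap: 0.0204
grip_force: 98.5
```

```bash
python3 - <<'E'
from h import *
st(); 
c=cam('wrist'); W=cloud(c)*1000; np.savez('w2.npz',W=W,im=c['image'])
t=cam('top'); Wt=cloud(t)*1000; np.savez('t2.npz',W=Wt,im=t['image'])
a=c['image'][:,:,::-1]; b=cv2.resize(t['image'][160:300,340:430,::-1].copy(),None,fx=2.86,fy=2.86)
b=b[:400]; cv2.imwrite('pics/w2.png',cv2.resize(np.hstack([a[:b.shape[0]],b]),(800,int(800*b.shape[0]/(640+b.shape[1])))))
# walls: points by z
def q(W,name):
    V=W.reshape(-1,3); V=V[~np.isnan(V).any(1)]
    m=(V[:,0]>360)&(V[:,0]<590)&(V[:,2]>48)&(V[:,2]<60)&(V[:,1]>-340)&(V[:,1]<-150)
    y=V[m][:,1]; 
    for s in (y[y>-245],y[y<-245]): print(name,'wall y',len(s),np.percentile(s,[3,50,97]).round(1) if len(s) else '')
    m=(V[:,1]>-300)&(V[:,1]<-190)&(V[:,2]>48)&(V[:,2]<60)&(V[:,0]>560)&(V[:,0]<660)
    x=V[m][:,0]; print(name,'far wall x',len(x),np.percentile(x,[3,50,97]).round(1) if len(x) else '')
q(W,'wrist');q(Wt,'top'); q(np.load('top0.npz')['W']*1000,'top0')
E
```

```text
t4.0 tcp [ 579.1 -245.7  202.5] y [ 1.     0.002 -0.002] z [-0.002  0.002 -1.   ] q [-0.53  0.43  0.19  1.34  0.    1.04] F [-0.2 -0.9 -1.2] gap 20.4 98.5
wrist wall y 1249 [-173.9 -171.7 -169.4]
wrist wall y 867 [-318.1 -315.6 -313.6]
wrist far wall x 593 [609.3 611.2 613.4]
top wall y 75 [-175.2 -172.7 -170.5]
top wall y 0 
top far wall x 19 [611.6 613.3 614. ]
top0 wall y 133 [-175.2 -172.9 -170.6]
top0 wall y 146 [-319.4 -316.4 -314.4]
top0 far wall x 74 [609.9 611.5 613.9]
```

View pics/w2.png

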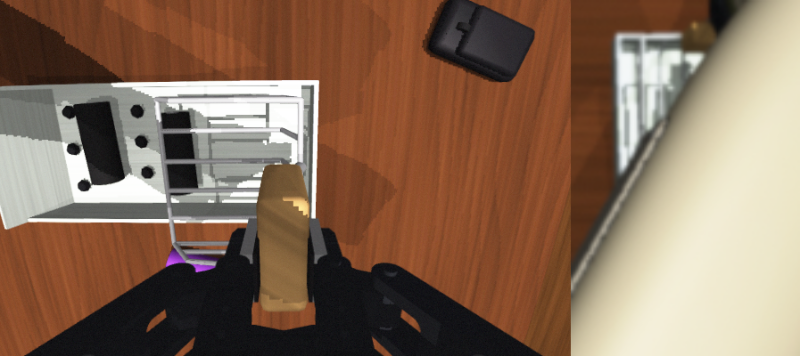

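The wrist view shows the scoop held above the tray, with the far roller at (180,150), the near roller at (98,145) and the tray walls clear. I'll measure the alignment.

```bash
python3 - <<'E'
from h import *
d=np.load('w2.npz'); V=d['W'].reshape(-1,3); I=d['im'].reshape(-1,3).astype(int).sum(1); ok=~np.isnan(V).any(1); V=V[ok]; I=I[ok]
for lo,hi in((-180,-165),(-322,-308)):
    m=(V[:,0]>330)&(V[:,0]<600)&(V[:,2]>50)&(V[:,2]<58)&(V[:,1]>lo)&(V[:,1]<hi)
    p=np.polyfit(V[m,0],V[m,1],1); print('wall yaw deg',np.degrees(np.arctan(p[0])), 'y at 450',np.polyval(p,450))
s=V[(V[:,2]>95)&(V[:,2]<165)&(V[:,0]>460)&(V[:,0]<610)&(abs(V[:,1]+245)<80)]
print('scoop',np.percentile(s,[0.5,2,98,99.5],0).round(1).tolist())
n=s[(s[:,0]<495)]; print('nose x med',np.median(n[n[:,0]<488],0).round(1), 'y ext',n[:,1].min(),n[:,1].max()); 
nn=n[n[:,0]<488]; print(np.polyfit(nn[:,1],nn[:,0],1))
h=np.histogram(s[s[:,0]>500][:,1],bins=np.arange(-320,-165,4)); print(list(zip(h[1].tolist(),h[0].tolist())))
b=V[(V[:,2]<60)&(V[:,2]>8)&(I<150)&(V[:,0]>300)&(V[:,0]<500)&(abs(V[:,1]+244)<68)]
for lo,hi in((15,60),(8,15)):
    q=b[(b[:,2]>lo)&(b[:,2]<hi)]; hh=np.histogram(q[:,0],bins=np.arange(300,500,8)); print(lo,list(zip(hh[1].astype(int).tolist(),hh[0].tolist())))
for lo,hi in((350,400),(435,500)):
    q=b[(b[:,2]>33)&(b[:,0]>lo)&(b[:,0]<hi)]; print('roller',cv2.minAreaRect(q[:,:2].astype(np.float32)),np.median(q,0))
E
```

```text
wall yaw deg 0.45580767080482193 y at 450 -171.9756667549275
wall yaw deg -0.1299076747670464 y at 450 -315.902395852474
scoop [[482.0, -306.8, 121.7], [482.7, -306.0, 122.3], [588.8, -180.3, 164.4], [592.5, -180.0, 164.9]]
nose x med [ 484.5 -238.   124.6] y ext -306.92267974737973 -180.91660734927095
[-1.18047546e-02  4.81585068e+02]
[(-320, 0), (-316, 0), (-312, 0), (-308, 437), (-304, 268), (-300, 0), (-296, 0), (-292, 0), (-288, 0), (-284, 209), (-280, 179), (-276, 0), (-272, 0), (-268, 0), (-264, 0), (-260, 195), (-256, 256), (-252, 0), (-248, 0), (-244, 0), (-240, 0), (-236, 193), (-232, 456), (-228, 3), (-224, 5), (-220, 7), (-216, 5), (-212, 131), (-208, 675), (-204, 13), (-200, 14), (-196, 7), (-192, 15), (-188, 18), (-184, 1232), (-180, 27), (-176, 0), (-172, 0)]
15 [(300, 0), (308, 0), (316, 0), (324, 12), (332, 27), (340, 4), (348, 1), (356, 197), (364, 597), (372, 837), (380, 1232), (388, 650), (396, 0), (404, 5), (412, 25), (420, 5), (428, 0), (436, 0), (444, 2), (452, 500), (460, 660), (468, 820), (476, 325), (484, 0)]
8 [(300, 0), (308, 0), (316, 0), (324, 78), (332, 256), (340, 24), (348, 0), (356, 0), (364, 0), (372, 0), (380, 2), (388, 0), (396, 0), (404, 45), (412, 278), (420, 60), (428, 0), (436, 0), (444, 0), (452, 0), (460, 0), (468, 0), (476, 0), (484, 0)]
roller ((374.2022705078125, -234.7772674560547), (30.894691467285156, 88.80492401123047), 4.845341205596924) [ 376.4916319 -232.1018086   38.5750957]
roller ((463.8280944824219, -246.38650512695312), (23.0717830657959, 89.27776336669922), 1.2501888275146484) [ 464.60234624 -241.74126522   38.83851268]
```

Emit:
step_arm:
  deltas:
    - [10, 0, 0, 0, 0, 0, -1]
    - [0, 0, -40, 0, 0, 0, -1]
    - [0, 0, -40, 0, 0, 0, -1]
    - [0, 0, -25, 0, 0, 0, -1]
    - [0, 0, -8, 0, 0, 0, -1]
  newtons: 120

```text
clock: 4.55
tcp_pos: [0.5883, -0.2427, 0.0876]
orientation: [-0.003, 0.705, 0.709, -0.001]
wrist_force: [0.2, 0.6, -2.4]
finger_gap: 0.02
grip_force: 120.1
```

Emit:
step_arm:
  deltas:
    - [0, 0, 0, 0, 0, 0, -1]
    - [0, 0, -2, 0, 0, 0, -1]
    - [0, 0, 0, 0, 0, 0, -1]

```text
clock: 4.85
tcp_pos: [0.5912, -0.2456, 0.0909]
orientation: [0.002, 0.706, 0.708, 0.0]
wrist_force: [0.3, -0.1, -2.2]
finger_gap: 0.0199
grip_force: 120.2
```

```bash
python3 - <<'E'
from h import *
st()
E
```

```text
t4.8 tcp [ 591.2 -245.6   90.9] y [1.    0.004 0.003] z [ 0.003 -0.002 -1.   ] q [-0.52  0.49  0.01  1.09  0.    1.05] F [ 0.3 -0.1 -2.2] gap 19.9 120.2
```

Emit:
step_arm:
  deltas:
    - [0, 0, -1.5, 0, 0, 0, -1]
    - [0, 0, 0, 0, 0, 0, -1]

```text
clock: 5.05
tcp_pos: [0.5903, -0.2455, 0.0883]
orientation: [0.001, 0.706, 0.708, 0.0]
wrist_force: [0.1, 0.4, -2.0]
finger_gap: 0.02
grip_force: 120.2
```

Emit:
step_arm:
  deltas:
    - [0, 0, -1, 0, 0, 0, -1]
    - [0, 0, 0, 0, 0, 0, -1]

```text
clock: 5.25
tcp_pos: [0.59, -0.2454, 0.0867]
orientation: [0.0, 0.706, 0.708, 0.0]
wrist_force: [0.8, 0.7, -1.2]
finger_gap: 0.0202
grip_force: 120.5
```

Emit:
step_arm:
  deltas:
    - [0, 0, -1, 0, 0, 0, -1]
    - [0, 0, 0, 0, 0, 0, -1]

```text
clock: 5.45
tcp_pos: [0.5902, -0.2454, 0.0866]
orientation: [0.001, 0.706, 0.708, 0.0]
wrist_force: [-2.1, 0.8, 4.4]
finger_gap: 0.0202
grip_force: 121.4
```

```bash
python3 - <<'E'
from h import *
st(); c=cam('wrist'); W=cloud(c)*1000
V=W.reshape(-1,3);I=c['image'].reshape(-1,3).sum(1)
s=V[(V[:,2]>0)&(V[:,2]<60)&(V[:,0]>440)&(V[:,0]<612)&(abs(V[:,1]+245)<80)]
save(c,'w3.png')
E
```

```text
t5.5 tcp [ 590.2 -245.4   86.6] y [1.    0.003 0.001] z [ 0.001 -0.001 -1.   ] q [-0.52  0.49  0.01  1.08 -0.    1.05] F [-2.1  0.8  4.4] gap 20.2 121.4
```

View pics/w3.png

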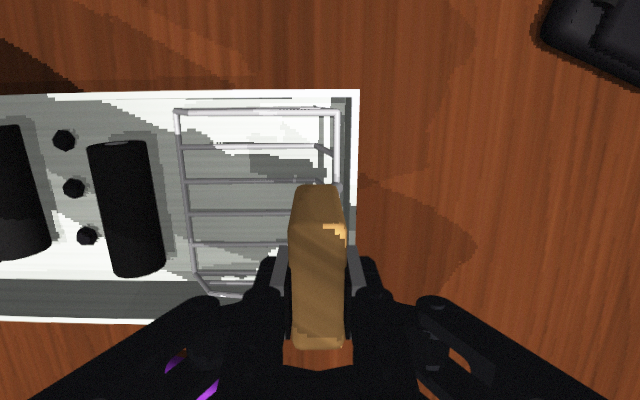

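Fz shows the scoop on the tray floor, about 10 mm behind the far roller (125,205). I'll ease up slightly and push toward the near wall.

Emit:
step_arm:
  deltas:
    - [0, 0, 1, 0, 0, 0, -1]
    - [-10, 0, 0, 0, 0, 0, -1]
    - [-15, 0, 0, 0, 0, 0, -1]
    - [-15, 0, 0, 0, 0, 0, -1]
    - [-15, 0, 0, 0, 0, 0, -1]

```text
clock: 6.0
tcp_pos: [0.5348, -0.2454, 0.0867]
orientation: [0.001, 0.706, 0.708, 0.001]
wrist_force: [2.3, -0.5, 0.4]
finger_gap: 0.0196
grip_force: 120.7
```

Emit:
step_arm:
  deltas:
    - [-10, 0, 0, 0, 0, 0, -1]
    - [-10, 0, 0, 0, 0, 0, -1]
    - [-8, 0, 0, 0, 0, 0, -1]
    - [-8, 0, 0, 0, 0, 0, -1]
    - [0, 0, 0, 0, 0, 0, -1]

```text
clock: 6.5
tcp_pos: [0.4977, -0.2453, 0.0866]
orientation: [-0.0, 0.706, 0.708, -0.0]
wrist_force: [-0.6, -0.6, 3.0]
finger_gap: 0.0197
grip_force: 121.1
```

```bash
python3 - <<'E'
from h import *
st(); c=cam('wrist');a=c['image'][:,:,::-1]
b=cam('side')['image'][140:260,320:440,::-1]
cv2.imwrite('pics/w4.png',cv2.resize(np.hstack([a[:,:400],cv2.resize(b,(400,400))]),(800,400)))
E
```

```text
t6.5 tcp [ 497.7 -245.3   86.6] y [ 1.     0.003 -0.001] z [-0.001 -0.    -1.   ] q [-0.6   0.34 -0.23  1.   -0.    0.97] F [-0.6 -0.6  3. ] gap 19.7 121.1
```

View pics/w4.png

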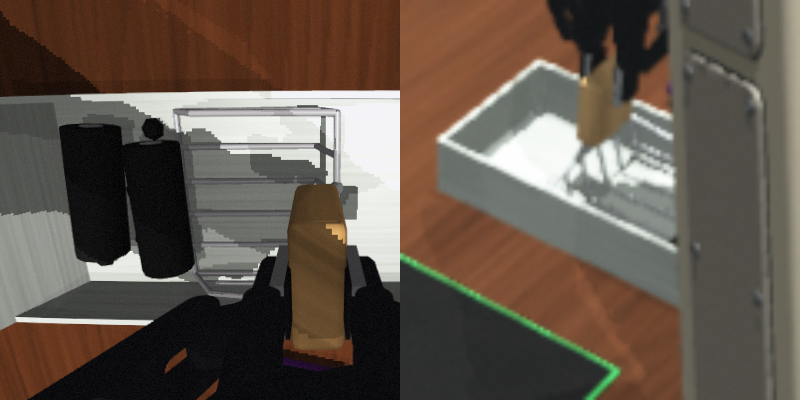

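The rollers are now side by side ahead of the nose, at (92,195) and (158,205) in the left pane, with chips mostly between and ahead of them. I'll keep pushing slowly while watching the force.

Emit:
step_arm:
  deltas:
    - [-5, 0, 0, 0, 0, 0, -1]
    - [-5, 0, 0, 0, 0, 0, -1]
    - [-5, 0, 0, 0, 0, 0, -1]

```text
clock: 6.9
tcp_pos: [0.4846, -0.2454, 0.0867]
orientation: [0.001, 0.706, 0.708, 0.001]
wrist_force: [4.0, -0.0, 2.7]
finger_gap: 0.02
grip_force: 120.9
```

Emit:
step_arm:
  deltas:
    - [-5, 0, 0, 0, 0, 0, -1]
    - [-5, 0, 0, 0, 0, 0, -1]
    - [-5, 0, 0, 0, 0, 0, -1]

```text
clock: 7.2
tcp_pos: [0.4686, -0.2453, 0.0866]
orientation: [0.0, 0.706, 0.708, 0.0]
wrist_force: [3.1, 0.8, 4.0]
finger_gap: 0.0199
grip_force: 121.1
```

```bash
cat >> h.py <<'E'
def prof(x0=270,x1=620,dark=200,show=None):
    c=cam('wrist'); W=cloud(c)*1000; V=W.reshape(-1,3); I=c['image'].reshape(-1,3).astype(int).sum(1)
    m=(I<dark)&(V[:,0]>x0)&(V[:,0]<x1)&(V[:,1]>-312)&(V[:,1]<-176)&(V[:,2]>6)&(V[:,2]<180)
    # height map by 10mm cells, dark pixels: rows x, cols y
    P=V[m]; H=np.full((int((x1-x0)//10)+1,14),0)
    ix=((P[:,0]-x0)//10).astype(int); iy=((P[:,1]+315)//10).astype(int).clip(0,13)
    np.maximum.at(H,(ix,iy),P[:,2].astype(int))
    for i,r in enumerate(H):
        if r.any(): print(x0+10*i,' '.join('%3d'%v for v in r))
    return c
E
python3 - <<'E'
from h import *
st(); prof(x1=480)
E
```

```text
t7.2 tcp [ 468.6 -245.3   86.6] y [1.    0.003 0.001] z [ 0.001 -0.    -1.   ] q [-0.63  0.3  -0.29  0.98  0.    0.93] F [3.1 0.8 4. ] gap 19.9 121.1
290   0   0   0   0   0   0   0   0   0   0   0  34  53  48
300   0   0   0   0   0   0   0   0   0   0  27  28  32  28
310   0   0   0   0  11  10  10  14   9   9  10   8   9   8
320   0   0   0  37  36  36  36  35  35  34  34  33  33   0
330   0  14  15  40  40  40  40  40  41  40  40  41  40   0
340   0   0  14  41  41  41  41  41  41  41  41  41  41   0
350   0   0   0  37  38  38  38  39  39  39  39  40  39   0
360   0   0  40  40  40  40  40  39  38  38  38  37  27   0
370   0   0  44  45  45  45  45  45  45  45  44  44  15   0
380   6  27  45  45  45  45  45  45  45  45  45  44   0   0
390   0  35  42  42  43  42  43  43  44  43  44  43   0   0
400   0  37   0   0   0   0   0  29  29  30  33  31   0   0
410   0  39   0   0   0   0   0   0 179   0   0   0   0   0
420   0   0   0   0   0   0 179 179 179   0   0   0   0   0
430   0   0   0   0   0 171 175 179 178   0   0   0   0   0
440   0   0   0   0   0   0 163 163 179   0   0   0   0   0
450   0   0   0   0 131 156 160 179 179 134   0   0   0   0
460   0   0   0   0 133 135 133 179 179 135 132   9   0   0
470   0   0   0   0 133 144 145 179 179 135 132  45   0   0
```

Emit:
step_arm:
  deltas:
    - [-5, 0, 0, 0, 0, 0, -1]
    - [-5, 0, 0, 0, 0, 0, -1]
    - [-5, 0, 0, 0, 0, 0, -1]

```text
clock: 7.55
tcp_pos: [0.4538, -0.2453, 0.0866]
orientation: [0.0, 0.706, 0.708, 0.0]
wrist_force: [4.6, 0.2, 4.1]
finger_gap: 0.0202
grip_force: 121.2
```

Emit:
step_arm:
  deltas:
    - [-5, 0, 0, 0, 0, 0, -1]
    - [-5, 0, 0, 0, 0, 0, -1]
    - [0, 0, 0, 0, 0, 0, -1]

```text
clock: 7.85
tcp_pos: [0.4426, -0.2452, 0.0866]
orientation: [-0.0, 0.706, 0.708, -0.001]
wrist_force: [2.1, -0.6, 6.0]
finger_gap: 0.0201
grip_force: 121.6
```

```bash
python3 - <<'E'
from h import *
st(); prof(x1=450)
E
```

```text
t7.8 tcp [ 442.6 -245.2   86.6] y [ 1.     0.003 -0.001] z [-0.001 -0.    -1.   ] q [-0.66  0.26 -0.35  0.97 -0.    0.9 ] F [ 2.1 -0.6  6. ] gap 20.1 121.6
270   0   0   0   0   0   0   0   0   0   0   0  72  73   0
280   0   0   0   0   0   0   0   0   0  73  74  74  73  73
290   0   0   0   0   0   0   0   0   0   0  54  55   0  54
300   0   0  18  17  16  15  15  13  13  22  35  36  29   0
310   0   0   0   0   0  16  15  16  14  14  12  12  11   9
320   0   0   0  45  44  45  44  43  43  42  41  41  40   0
330   0  14  15  47  47  46  46  46  45  45  44  44  43   0
340   0   0  10  47  47  46  46  45  45  45  44  44  44   0
350   0  21   0  40  41  40  40  40  41  40  40  41  39   0
360  23  35  41  41  41  42  42  42  42  42  42  42  15   0
370   0  37  45  44  44  45  45  46  45  45  45  44  15   0
380  22  37  45  45  45  45  45  45 179  45  45  43   0   0
390   8  38  41  41  42  42 169  40 179  39  40  37   0   0
400   0   0   0   0   0 171 179 179 179   0   0   0   0   0
410   0   0   0   0   0 166 167 167 167   0   0   0   0   0
420   0   0   0   0   0   0   0 138 179   0   0   0   0   0
430   0   0   0   0 131 156 160 179 179 135 130   0   0   0
440   0   0   0   0 133 134   0 135 179 135 131  23   0   0
```

Emit:
step_arm:
  deltas:
    - [-4, 0, 0, 0, 0, 0, -1]
    - [-4, 0, 0, 0, 0, 0, -1]
    - [-4, 0, 0, 0, 0, 0, -1]

```text
clock: 8.2
tcp_pos: [0.4318, -0.2453, 0.0866]
orientation: [0.0, 0.706, 0.708, 0.0]
wrist_force: [4.6, 0.2, 4.5]
finger_gap: 0.0202
grip_force: 121.4
```

Emit:
step_arm:
  deltas:
    - [-4, 0, 0, 0, 0, 0, -1]
    - [0, 0, 0, 0, 0, 0, -1]

```text
clock: 8.4
tcp_pos: [0.4271, -0.2453, 0.0866]
orientation: [0.0, 0.706, 0.708, -0.0]
wrist_force: [2.5, -0.4, 6.2]
finger_gap: 0.0199
grip_force: 121.5
```

```bash
python3 - <<'E'
from h import *
st(); prof(x1=420)
E
```

```text
t8.4 tcp [ 427.1 -245.3   86.6] y [ 1.     0.003 -0.   ] z [-0. -0. -1.] q [-0.68  0.23 -0.38  0.96 -0.    0.88] F [ 2.5 -0.4  6.2] gap 19.9 121.5
270   0   0   0   0   0   0   0   0   0   0   0  72  73  73
280   0   0   0   0   0   0   0   0   0  73  73  73  72  68
290   0   0   0   0   0   0   0   0   0  35  55  55  54  42
300   0   0   0   0   0   0   0   0   0  22  21   0  34  27
310   0  11  14  13  13  12  12  12  13  13  12  12  10  12
320   0   0   0  43  43  43  43  43  43  42  42  42  42   0
330   0  15   0  46  46  46  45  45  46  45  45  45  45   0
340   0  29   0  45  46  45  45  45  45  45  45  45  44   0
350   0  35   0  40  41  41  41  41  41  41  41  41  40   0
360   0  36  42  41  42  42  42  42  43  43  43  43  15   0
370   0  38  45  44  45  45  45  45 179  45  45  44  15   0
380  22   0  44  45  45  45 179 179 179  45  45  43   0   0
390   0   0   0  40  40 171 174 175 176  39  38  37   0   0
400   0   0   0   0   0   8   0 163 179   0   0   0   0   0
410   0   0   0   0 132 156 160 179 179 134   0   0   0   0
```

Both rollers are on the bed. Next, tilt the nose up.

Emit:
step_arm:
  deltas:
    - [0, 0, 2, 0, 4, 0, -1]
    - [0, 0, 2, 0, 4, 0, -1]
    - [3, 0, 2, 0, 4, 0, -1]
    - [3, 0, 2, 0, 4, 0, -1]
    - [3, 0, 2, 0, 4, 0, -1]

```text
clock: 8.95
tcp_pos: [0.4339, -0.2442, 0.0952]
orientation: [-0.127, 0.695, 0.697, -0.125]
wrist_force: [0.9, 0.1, -3.7]
finger_gap: 0.0199
grip_force: 120.1
```

```bash
python3 - <<'E'
from h import *
st(); prof(x1=450)
E
```

```text
t8.9 tcp [ 433.9 -244.2   95.2] y [ 0.937  0.004 -0.35 ] z [-0.35   0.002 -0.937] q [-0.56  0.51 -0.01  1.36 -0.18  1.04] F [ 0.9  0.1 -3.7] gap 19.9 120.1
300   0   0   0   0   0   0   0   0   0  15  16  16   0   0
310   0   0   0   0   0   0   0   0   0  54  55  54  54   0
320   0  61   0   0   0   0   0   0   0   0   0   0  10   0
330   0  67   0   0   0   0   0   0   0   0  48   0   0  62
340   0  72   0   0   0   0   0   0   0   0   0   0  61   0
350   0  70   0  74  74  74  74  74  74  75  74  74  74   0
360   0  68   0  75  75  75  76  76  76  76  76  76  76   0
370   0   0   0  74  74  75  75  74  75  75  75  75  74   0
380   0   0   0  69  68  68  67  68  69  68  67  67  66   0
390   0   0   0   0  61  62  63  63  62  63  63  63   0   0
400   0   0   0   0   0  63  62  63  63  63  63  63   0   0
410   0   0   0   0   0   0 179   0 179  59  59  58   0   0
420   0   0   0   0   0   0 179 179 179 113 110  55   0   0
430   0   0   0   0   0 179 179 179 179 140 135   0   0   0
440   0   0   0   0   0 152 167 167 178 142 140   0   0   0
```

Emit:
step_arm:
  deltas:
    - [3, 0, 15, 0, 2, 0, -1]
    - [2, 0, 20, 0, 2, 0, -1]
    - [0, 0, 15, 0, 0, 0, -1]
    - [0, 0, 0, 0, 0, 0, -1]
    - [0, 0, 0, 0, 0, 0, -1]

```text
clock: 9.5
tcp_pos: [0.4404, -0.2448, 0.1452]
orientation: [-0.149, 0.69, 0.693, -0.147]
wrist_force: [0.1, -0.0, -5.0]
finger_gap: 0.0199
grip_force: 120.2
```

```bash
python3 - <<'E'
from h import *
st(); c=cam('wrist'); t=cam('top')
b=t['image'][160:300,340:430,::-1]
cv2.imwrite('pics/w5.png',np.hstack([c['image'][:,:500,::-1],cv2.resize(b,(257,400),interpolation=cv2.INTER_CUBIC)]))
E
```

```text
t9.5 tcp [ 440.4 -244.8  145.2] y [ 0.913  0.004 -0.409] z [-0.409  0.001 -0.913] q [-0.53  0.54  0.14  1.54 -0.21  1.07] F [ 0.1 -0.  -5. ] gap 19.9 120.2
```

View pics/w5.png

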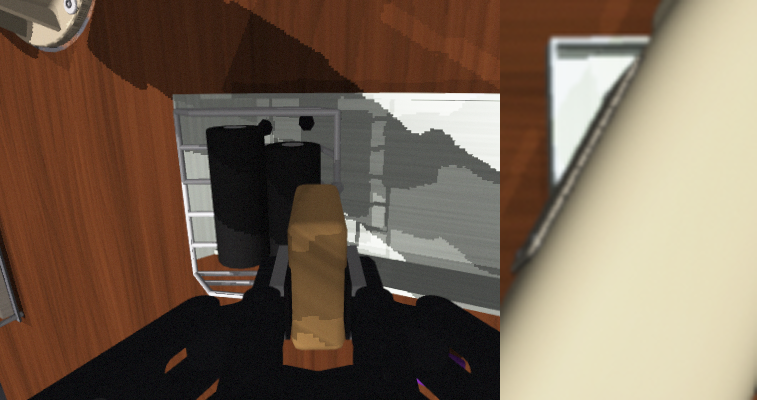

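The two rollers sit in the scoop (238,195 and 293,195), with two chips visible at (264,127) and (306,122). I'll check whether those are in the scoop.

```bash
python3 - <<'E'
from h import *
F=[]
for i in range(8):
    c=cam('wrist'); F.append(get_state()['wrist_force'])
print(np.mean(F,0).round(2),np.std(F,0).round(2))
W=cloud(c)*1000; im=c['image'].astype(int)
for u,v in((264,127),(306,122),(300,122),(310,124),(260,127),(268,128)): print(u,v,im[v,u],W[v,u].round())
# all dark small blobs in the tray region, by pixel, outside the rollers
m=((im.sum(2)<90)).astype(np.uint8); k,l,s,_=cv2.connectedComponentsWithStats(m)
for i in range(1,k):
    if s[i,4]>25: print(s[i].tolist(), np.nanmedian(W[l==i],0).round())
E
```

```text
[-0.14  0.   -3.82] [0.34 0.44 0.42]
264 127 [4 6 8] [ 329. -202.   14.]
306 122 [14 14 14] [ 372. -196.   14.]
300 122 [5 0 7] [ 367. -196.   15.]
310 124 [10 11  8] [ 374. -198.   10.]
260 127 [16 14 14] [ 386. -191.  108.]
268 128 [10 10  9] [ 332. -203.   12.]
[221, 12, 142, 80, 5808] [ 334. -148.    0.]
[298, 116, 15, 14, 167] [ 371. -196.   14.]
[28, 119, 580, 281, 49439] [ 464. -233.  219.]
[0, 233, 23, 79, 317] [-290. -508.    1.]
```

Emit:
step_arm:
  deltas:
    - [0, 4, 8, 0, 2, 0, -1]
    - [0, -4, -8, 0, -2, 0, -1]
    - [4, -4, 8, 0, 2, 0, -1]
    - [-4, 4, -8, 0, -2, 0, -1]
    - [0, 0, 8, 0, 0, 0, -1]

```text
clock: 10.5
tcp_pos: [0.4403, -0.2443, 0.1532]
orientation: [-0.149, 0.69, 0.693, -0.147]
wrist_force: [-0.4, 0.2, -4.3]
finger_gap: 0.0195
grip_force: 120.3
```

Emit:
step_arm:
  deltas:
    - [6, 4, -8, 0, 0, 0, -1]
    - [-6, -4, 8, 0, 0, 0, -1]
    - [6, -4, -8, 0, 0, 0, -1]
    - [-6, 4, 8, 0, 0, 0, -1]
    - [0, 0, 15, 0, 0, 0, -1]

```text
clock: 11.0
tcp_pos: [0.4407, -0.2444, 0.1687]
orientation: [-0.149, 0.69, 0.693, -0.147]
wrist_force: [-0.0, -0.1, -3.9]
finger_gap: 0.0201
grip_force: 120.3
```

Emit:
step_arm:
  deltas:
    - [4, 0, 25, 0, 0, 0, -1]
    - [4, 0, 25, 0, 0, 0, -1]
    - [8, 0, 20, 0, 0, 0, -1]
    - [15, 10, 10, 0, 0, 0, -1]
    - [20, 20, 0, 0, 0, 0, -1]

```text
clock: 11.5
tcp_pos: [0.4932, -0.2163, 0.2518]
orientation: [-0.146, 0.692, 0.692, -0.146]
wrist_force: [-0.1, 0.4, -3.0]
finger_gap: 0.0197
grip_force: 120.2
```

Emit:
step_arm:
  deltas:
    - [25, 35, 0, 0, 0, 0, -1]
    - [25, 40, 0, 0, 0, 0, -1]
    - [25, 40, 0, 0, 0, 0, -1]
    - [15, 30, 0, 0, 0, 0, -1]
    - [5, 15, 0, 0, 0, 0, -1]

```text
clock: 12.0
tcp_pos: [0.5889, -0.0521, 0.2487]
orientation: [-0.147, 0.689, 0.694, -0.147]
wrist_force: [-0.1, -0.3, -4.0]
finger_gap: 0.0201
grip_force: 120.4
```

```bash
python3 - <<'E'
from h import *
st(); t=cam('top'); c=cam('wrist')
b=t['image'][150:300,260:430,::-1]
cv2.imwrite('pics/w6.png',np.hstack([cv2.resize(b,(453,400),interpolation=cv2.INTER_CUBIC),c['image'][:,100:440,::-1]]))
E
```

```text
t12.0 tcp [588.9 -52.1 248.7] y [ 0.913  0.006 -0.407] z [-0.407 -0.001 -0.913] q [-0.18  0.78  0.82  2.02 -0.08  1.4 ] F [-0.1 -0.3 -4. ] gap 20.1 120.4
```

View pics/w6.png

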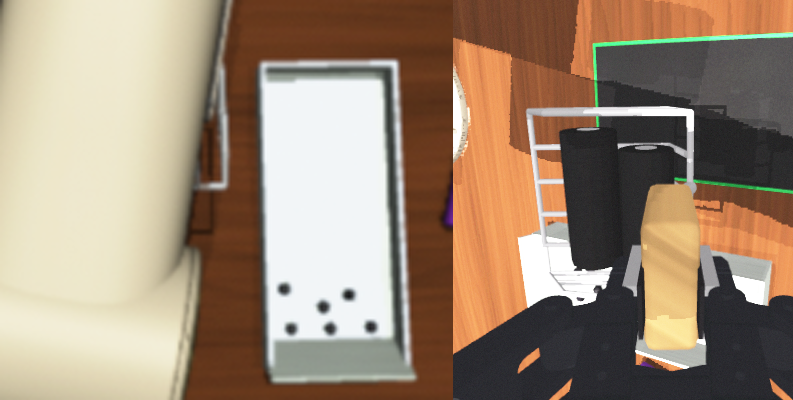

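All six chips lie in the tray (left pane, at 284,289; 348,294; 323,307; 291,329; 330,328; 371,327), and both rollers are in the scoop. Moving on to the white tray.

Emit:
step_arm:
  deltas:
    - [3, 25, 0, 0, 0, -0.5, -1]
    - [5, 40, 0, 0, 0, -1.1, -1]
    - [5, 40, 0, 0, 0, -1.2, -1]
    - [5, 40, 0, 0, 0, -1.2, -1]
    - [5, 40, 0, 0, 0, -1.2, -1]

```text
clock: 12.6
tcp_pos: [0.6108, 0.1291, 0.2502]
orientation: [-0.153, 0.722, 0.66, -0.14]
wrist_force: [0.3, 0.3, -2.9]
finger_gap: 0.0199
grip_force: 120.3
```

Emit:
step_arm:
  deltas:
    - [5, 40, 0, 0, 0, -1.2, -1]
    - [4, 35, 0, 0, 0, -1.0, -1]
    - [2, 14, -10, 0, 0, -0.4, -1]
    - [0, 0, -25, 0, 0, 0, -1]
    - [0, 0, -25, 0, 0, 0, -1]

```text
clock: 13.1
tcp_pos: [0.6198, 0.2168, 0.1867]
orientation: [-0.155, 0.737, 0.645, -0.134]
wrist_force: [-0.0, 0.0, -4.4]
finger_gap: 0.02
grip_force: 120.5
```

Emit:
step_arm:
  deltas:
    - [0, 0, -20, -0.5, -4, 0, -1]
    - [0, 0, -15, -0.5, -4, 0, -1]
    - [0, 0, -8, -0.5, -4, 0, -1]
    - [0, 0, 0, 0, 0, 0, -1]
    - [0, 0, 0, 0, 0, 0, -1]

```text
clock: 13.6
tcp_pos: [0.6186, 0.2166, 0.1463]
orientation: [-0.079, 0.749, 0.655, -0.066]
wrist_force: [0.8, 0.6, -3.2]
finger_gap: 0.0201
grip_force: 120.5
```

```bash
python3 - <<'E'
from h import *
s=st(); c=cam('wrist'); W=cloud(c)*1000; V=W.reshape(-1,3); I=c['image'].reshape(-1,3).astype(int)
m=(I.sum(1)<130)&(V[:,0]<600)&(V[:,0]>480)&(V[:,1]>160)&(V[:,1]<310)&(V[:,2]>40)&(V[:,2]<115)
P=V[m]; print('rollers',len(P),P.min(0).round(),P.max(0).round())
# scoop wires+tray walls in view
m=(I.min(1)>120)&(V[:,2]>30)&(V[:,2]<38)&(V[:,0]>390)&(V[:,0]<660)&(V[:,1]>140)&(V[:,1]<340)
P=V[m]; print('tray rim',len(P),P.min(0).round(),P.max(0).round(), cv2.minAreaRect(P[:,:2].astype(np.float32)))
R=Ro.from_quat(np.roll(s['orientation'],-1)).as_matrix()
# tool frame: y=scoop x, z=-scoop z -> nose
n=s['tcp_pos']*1000+R@np.array([0,-95,80.6]); print('nose',n.round(), 'x=',(R@[1,0,0]).round(2))
E
```

```text
t13.6 tcp [618.6 216.6 146.3] y [ 0.97  -0.13  -0.204] z [-0.202  0.031 -0.979] q [0.18 0.68 0.45 1.54 0.07 1.88] F [ 0.8  0.6 -3.2] gap 20.1 120.5
rollers 8253 [532. 170.  77.] [600. 281. 115.]
tray rim 2881 [413. 161.  30.] [640. 327.  37.] ((526.1242065429688, 235.33132934570312), (158.55044555664062, 209.57919311523438), 82.65393829345703)
nose [510. 231.  87.] x= [0.13 0.99 0.  ]
```

Emit:
step_arm:
  deltas:
    - [1, 6, -6, -0.4, -3, 0, -1]
    - [0, 0, -5, -0.4, -3, 0, -1]
    - [0, 0, 0, -0.4, -3, 0, -1]
    - [0, 0, 0, -0.4, -3, 0, -1]
    - [0, 0, 0, -0.4, -3, 0, -1]

```text
clock: 14.15
tcp_pos: [0.6222, 0.2237, 0.1348]
orientation: [0.022, 0.752, 0.658, 0.022]
wrist_force: [0.4, -0.5, -4.7]
finger_gap: 0.0203
grip_force: 120.7
```

Emit:
step_arm:
  deltas:
    - [0, 0, 0, -0.4, -3, 0, -1]
    - [0, 0, 0, -0.4, -3, 0, -1]
    - [0, 0, 0, -0.4, -3, 0, -1]
    - [0, 0, 0, -0.4, -3, 0, -1]
    - [0, 0, 0, -0.4, -3, 0, -1]

```text
clock: 14.65
tcp_pos: [0.6222, 0.2239, 0.1354]
orientation: [0.12, 0.742, 0.65, 0.108]
wrist_force: [-0.0, -0.1, -2.2]
finger_gap: 0.0202
grip_force: 120.9
```

Emit:
step_arm:
  deltas:
    - [0, 0, 0, 0, 0, 0, -1]
    - [0, 0, 0, 0, 0, 0, -1]
    - [0, 0, 0, 0, 0, 0, -1]

```text
clock: 14.95
tcp_pos: [0.6215, 0.224, 0.1347]
orientation: [0.119, 0.742, 0.65, 0.108]
wrist_force: [0.1, 0.5, -2.1]
finger_gap: 0.0201
grip_force: 120.6
```

```bash
cat >> h.py <<'E'
def rol():
  for n in ('wrist','top'):
    c=cam(n); W=cloud(c)*1000; im=c['image'].astype(int)
    m=((im.sum(2)<150)&(W[...,0]<640)&(W[...,0]>400)&(W[...,1]>140)&(W[...,1]<330)&(W[...,2]>15)&(W[...,2]<110)).astype(np.uint8)
    k,l,s,_=cv2.connectedComponentsWithStats(m)
    for i in range(1,k):
        if s[i,4]>30: P=W[l==i]; print(n,s[i,4],np.median(P,0).round(),cv2.minAreaRect(P[:,:2].astype(np.float32)),P[:,2].max().round())
E
python3 - <<'E'
from h import *
s=st(); rol()
R=Ro.from_quat(np.roll(s['orientation'],-1)).as_matrix()
print('nose',(s['tcp_pos']*1000+R@np.array([0,-95,80.6])).round())
E
```

```text
t14.9 tcp [621.5 224.  134.7] y [ 0.94  -0.126  0.317] z [ 0.315 -0.038 -0.948] q [ 0.29  0.28 -0.25  0.74 -0.13  1.97] F [ 0.1  0.5 -2.1] gap 20.1 120.6
wrist 5762 [458. 248.  35.] ((455.2406921386719, 246.51022338867188), (103.48017120361328, 33.05965042114258), 68.93614959716797) 42.0
wrist 7324 [503. 242.  38.] ((500.15277099609375, 237.8374786376953), (89.86700439453125, 34.24384689331055), 83.86431884765625) 42.0
top 327 [493. 233.  37.] ((493.8620910644531, 233.57546997070312), (85.66818237304688, 30.35413932800293), 83.79759979248047) 45.0
top 338 [447. 248.  37.] ((447.0853271484375, 250.19528198242188), (86.31487274169922, 31.35773468017578), 82.43000793457031) 44.0
nose [558. 233.  28.]
```

Both rollers rest in the white tray. I'll take the scoop back to the mat.

Emit:
step_arm:
  deltas:
    - [3, 0, 25, 0, 0, 0, -1]
    - [0, 0, 35, 0.2, 2, 0, -1]
    - [0, 0, 25, 0.5, 4, 0, -1]
    - [0, 0, 0, 0.5, 4, 0, -1]
    - [-2, -10, 0, 0.5, 4, 0, -1]

```text
clock: 15.55
tcp_pos: [0.6223, 0.2151, 0.2211]
orientation: [0.028, 0.751, 0.659, 0.027]
wrist_force: [0.8, 0.5, -2.8]
finger_gap: 0.0199
grip_force: 120.8
```

Emit:
step_arm:
  deltas:
    - [-12, -35, 0, 0.5, 4, 1.3, -1]
    - [-12, -38, 0, 0, 0, 1.3, -1]
    - [-13, -38, 0, 0, 0, 1.3, -1]
    - [-13, -38, 0, 0, 0, 1.3, -1]
    - [-13, -38, 0, 0, 0, 1.3, -1]

```text
clock: 16.05
tcp_pos: [0.558, 0.0253, 0.219]
orientation: [0.002, 0.713, 0.701, 0.003]
wrist_force: [0.2, -0.6, -1.7]
finger_gap: 0.0201
grip_force: 120.7
```

Emit:
step_arm:
  deltas:
    - [-12, -25, 0, 0, 0, 1.0, -1]
    - [0, -6, 0, 0, 0, 0, -1]
    - [0, 0, 0, 0, 0, 0, -1]

```text
clock: 16.35
tcp_pos: [0.5465, -0.0052, 0.2193]
orientation: [0.002, 0.708, 0.706, 0.003]
wrist_force: [1.2, 0.1, -2.5]
finger_gap: 0.0197
grip_force: 120.9
```

```bash
python3 - <<'E'
from h import *
s=st(); rol(); s=st()
c=cam('wrist'); V=(cloud(c)*1000).reshape(-1,3)
x,y,z=s['tcp_pos']*1000
P=V[(V[:,2]<z+5)&(V[:,2]>z-100)&(abs(V[:,0]-x+40)<75)&(abs(V[:,1]-y)<75)]
n=P[(P[:,0]<x-88)&(P[:,2]<z-60)]; print('nose',np.median(n,0).round(1),'y',n[:,1].min().round(),n[:,1].max().round())
r=P[(P[:,0]<x+5)&(P[:,0]>x-85)&(P[:,2]<z-72)]; print('bed fit z(x,y) tilt deg',np.degrees(np.linalg.lstsq(np.c_[r[:,:2],np.ones(len(r))],r[:,2],rcond=None)[0][:2]).round(2),len(r),np.median(r[:,2]))
E
```

```text
t16.4 tcp [546.5  -5.2 219.3] y [ 1.    -0.003  0.007] z [ 0.007  0.002 -1.   ] q [-0.16  0.25 -0.02  1.29  0.    1.42] F [ 1.2  0.1 -2.5] gap 19.7 120.9
top 675 [462. 243.  37.] ((463.4067687988281, 242.85208129882812), (94.72157287597656, 64.17718505859375), 82.30999755859375) 45.0
t16.4 tcp [546.5  -3.6 219. ] y [ 1.    -0.001  0.007] z [ 0.007  0.002 -1.   ] q [-0.16  0.25 -0.02  1.29  0.    1.42] F [ 0.8 -0.3 -2.1] gap 19.9 120.8
nose [452.8   3.4 140.1] y -64.0 61.0
bed fit z(x,y) tilt deg [0.16 0.08] 2696 139.98552579347913
```

Emit:
step_arm:
  deltas:
    - [0, 0, -40, 0, 0.3, 0, -1]
    - [0, 0, -40, 0, 0, 0, -1]
    - [0, 0, -30, 0, 0, 0, -1]
    - [0, 0, -17, 0, 0, 0, -1]
    - [0, 0, 0, 0, 0, 0, -1]

```text
clock: 17.0
tcp_pos: [0.5437, -0.0023, 0.0887]
orientation: [-0.003, 0.707, 0.708, -0.001]
wrist_force: [-0.6, 0.7, -1.9]
finger_gap: 0.0204
grip_force: 120.5
```

Emit:
step_arm:
  deltas:
    - [0, 0, -3, 0, 0, 0, -1]
    - [0, 0, 0, 0, 0, 0, -1]
    - [0, 0, 0, 0, 0, 0, -1]

```text
clock: 17.3
tcp_pos: [0.5469, -0.0038, 0.0901]
orientation: [0.001, 0.707, 0.707, 0.002]
wrist_force: [-0.2, -0.1, -2.1]
finger_gap: 0.02
grip_force: 120.7
```

Emit:
step_arm:
  deltas:
    - [0, 0, -2, 0, 0, 0, -1]
    - [0, 0, 0, 0, 0, 0, -1]
    - [0, 0, 0, 0, 0, 0, -1]

```text
clock: 17.6
tcp_pos: [0.5458, -0.004, 0.087]
orientation: [-0.0, 0.707, 0.707, 0.001]
wrist_force: [-0.1, 0.1, -2.5]
finger_gap: 0.02
grip_force: 120.7
```

Emit:
step_arm:
  deltas:
    - [0, 0, -1.5, 0, 0, 0, -1]
    - [0, 0, 0, 0, 0, 0, -1]

```text
clock: 17.8
tcp_pos: [0.5461, -0.0039, 0.0857]
orientation: [0.0, 0.707, 0.707, 0.001]
wrist_force: [-0.4, 0.5, 1.1]
finger_gap: 0.0202
grip_force: 121.1
```

Emit:
step_arm:
  deltas:
    - [0, 0, -0.7, 0, 0, 0, -1]
    - [0, 0, 0, 0, 0, 0, -1]

```text
clock: 18.0
tcp_pos: [0.5462, -0.0039, 0.0856]
orientation: [0.0, 0.707, 0.707, 0.001]
wrist_force: [-1.8, 0.7, 6.0]
finger_gap: 0.0201
grip_force: 122.0
```

Emit:
step_arm:
  deltas:
    - [0, 0, 0.7, 0, 0, 0, -1]
    - [0, 0, 0, 0, 0, 0, 0.3]
    - [0, 0, 0, 0, 0, 0, 0.5]
    - [0, 0, 0, 0, 0, 0, 1]
    - [0, 0, 0, 0, 0, 0, 1]

```text
clock: 18.5
tcp_pos: [0.5457, -0.0039, 0.0851]
orientation: [-0.0, 0.707, 0.707, 0.001]
wrist_force: [-0.3, 0.3, 0.3]
finger_gap: 0.0768
grip_force: 0.0
```

Emit:
step_arm:
  deltas:
    - [0, 0, 15, 0, 0, 0, 1]
    - [0, 0, 35, 0, 0, 0, 1]
    - [0, 0, 45, 0, 0, 0, 1]
    - [0, 0, 45, 0, 0, 0, 1]
    - [0, 0, 0, 0, 0, 0, 1]

```text
clock: 19.0
tcp_pos: [0.5492, -0.0044, 0.232]
orientation: [0.004, 0.707, 0.707, 0.004]
wrist_force: [0.5, -0.1, 0.9]
finger_gap: 0.0855
grip_force: 0.0
```

Emit:
step_arm:
  deltas:
    - [-10, -40, 20, 0, 0, 0, 1]
    - [-20, -45, 0, 0, 0, 0, 1]
    - [-20, -45, 0, 0, 0, 0, 1]
    - [-20, -45, 0, 0, 0, 0, 1]
    - [0, 0, 0, 0, 0, 0, 1]

```text
clock: 19.5
tcp_pos: [0.4736, -0.1836, 0.2446]
orientation: [-0.0, 0.71, 0.704, 0.0]
wrist_force: [-0.1, 0.5, -0.5]
finger_gap: 0.0855
grip_force: 0.0
```

```bash
python3 - <<'E'
from h import *
st(); rol(); t=cam('top'); s=cam('side')
cv2.imwrite('pics/end.png',np.hstack([cv2.resize(t['image'][90:300,170:430,::-1],(460,372),interpolation=cv2.INTER_CUBIC),cv2.resize(s['image'][130:380,170:400,::-1],(340,372))]))
E
```

```text
t19.5 tcp [ 473.6 -183.6  244.6] y [ 1.    -0.008 -0.   ] z [-0.  0. -1.] q [-0.53  0.18 -0.05  1.34  0.    1.05] F [-0.1  0.5 -0.5] gap 85.5 0.0
top 678 [462. 242.  36.] ((463.3067626953125, 242.94778442382812), (96.6259765625, 63.741756439208984), 82.85697937011719) 45.0
```

View pics/end.png

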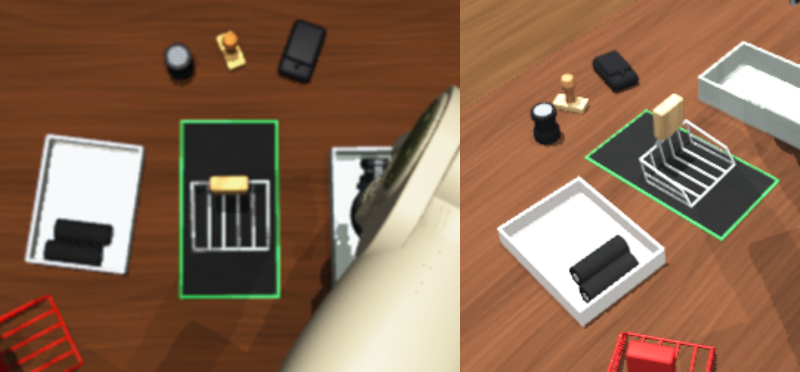

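Both rollers lie flat in the white tray (80,243). The scoop stands upright on the mat (230,215), released, and the loupe, stamp and mouse are where they were. Handing in.

```bash
python3 -c "
from workcell import *
print(hand_in())"
```

```text
the job is handed in; nothing more can be done
None
```

I handed the job in at about 19.5 s of the 72 s allowed: both rollers are in the white tray, all six chips were counted in the exhibit tray after scooping, and the scoop stands released on the mat, with the gripper kept off the rollers and the loupe, mouse and stamp where they were.

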